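# Return drill core to the cradle trays by diameter

## Task

Sort the four loose pieces of drill core into the cradle trays by diameter: the thick piece into the wide single cradle, the thin piece into the narrow single cradle, and the two medium pieces into the double tray, one in each of its cradles (either way). Each must end lying along its cradle, fully down on both ribs and about centred lengthways, let go and still. Set the cores down gently, never let one drop, and leave the hammer, the bottle and the wooden block where they are.

Things in the scene. Friction and masses are not known exactly. Their poses are not given: they have to be found in the camera images.
- core_large_center (a point): The thick piece of grey drill core (rock cylinder with thin pale veins) 60 mm in diameter, 100 mm long, about 720 g, lying on its side on the table; its sides are very slightly flattened all round (12 flats), so it does not roll by itself. The point is the core's centre; x is its long axis (either end is alike), y and z turn with it if it rolls.
- core_medium_a_center (a point): One of two like medium pieces of grey drill core (rock cylinder with thin pale veins) 47 mm in diameter, 100 mm long, about 460 g, lying on its side on the table; its sides are very slightly flattened all round (12 flats), so it does not roll by itself. The point is the core's centre; x is its long axis (either end is alike), y and z turn with it if it rolls.
- core_medium_b_center (a point): The other of the two like medium pieces of grey drill core (rock cylinder with thin pale veins) 47 mm in diameter, 100 mm long, about 460 g, lying on its side on the table; its sides are very slightly flattened all round (12 flats), so it does not roll by itself. The point is the core's centre; x is its long axis (either end is alike), y and z turn with it if it rolls.
- core_small_center (a point): The thin piece of grey drill core (rock cylinder with thin pale veins) 35 mm in diameter, 100 mm long, about 260 g, lying on its side on the table; its sides are very slightly flattened all round (12 flats), so it does not roll by itself. The point is the core's centre; x is its long axis (either end is alike), y and z turn with it if it rolls.
- tray_large: Tray for the thick core, fixed: metal plate 136 (x) by 100 mm, 6 thick, 14 high curbs at its x ends. One wide cradle at y = 0: two 10 mm black ribs at x = -34 and +34, flat floor 18 mm above the table, 45-degree cheeks up to 33 mm; finger room between the ribs down to the plate. A 60 mm core lies along x on both floors, axis 48 mm above the table. Origin: centre of underside, at table height; z up.
- tray_double: Tray for both medium cores, fixed: metal plate 136 (x) by 174 mm, 6 thick, 14 high curbs at its x ends. Two cradles along x at y = -43 and y = +43 mm, each: two 10 mm black ribs at x = -34 and +34, flat floor 18 mm above the table, 45-degree cheeks up to 30 mm; finger room between the ribs down to the plate. A 47 mm core lies along x on both floors, axis 41.5 mm above the table. Origin: centre of underside, at table height; z up.
- tray_small: Tray for the thin core, fixed: metal plate 136 (x) by 70 mm, 6 thick, 14 high curbs at its x ends. One narrow cradle at y = 0: two 10 mm black ribs at x = -34 and +34, flat floor 18 mm above the table, 45-degree cheeks up to 27 mm; finger room between the ribs down to the plate. A 35 mm core lies along x on both floors, axis 35.5 mm above the table. Origin: centre of underside, at table height; z up.
- hammer: Bystander, to be left alone: a hammer 300 mm long lying on the table at one side, its handle along its x with the head at +x. Origin: at its underside, about mid-length.
- bottle: Bystander, to be left alone: a pale water bottle with a grey cap, 66 mm in diameter and 190 mm tall, standing upright. Origin: centre of its underside.
- marker_block: Bystander, to be left alone: a flat wooden block 50 x 90 x 25 mm flat on the table, to the left of the cores. Origin: centre of its underside.
Things that resemble listed ones, but are neither listed nor needed, are in the scene too. Leave any purple look-alike of the part that bears core_medium_a_center alone.

How it is judged:
At the end, for the whole second after the job is handed in: Thick core in the wide cradle, thin in the narrow, one medium in each cradle of the double tray: each within 15 mm along and 10 mm across of the cradle's middle, within 5 mm of its seated height, within 0.15 rad of the tray's x, and at rest (below 10 mm/s) (x of core_large_center in the frame of tray_large between -0.015 and 0.015 m and y of core_large_center in the frame of tray_large between -0.01 and 0.01 m and z of core_large_center in the frame of tray_large between 0.043 and 0.053 m and angle between the x axis of core_large_center and the x axis of tray_large, either way round below 0.15 rad and x of core_small_center in the frame of tray_small between -0.015 and 0.015 m and y of core_small_center in the frame of tray_small between -0.01 and 0.01 m and z of core_small_center in the frame of tray_small between 0.0305 and 0.0405 m and angle between the x axis of core_small_center and the x axis of tray_small, either way round below 0.15 rad and (((x of core_medium_a_center in the frame of tray_double between -0.015 and 0.015 m and y of core_medium_a_center in the frame of tray_double between 0.033 and 0.053 m and z of core_medium_a_center in the frame of tray_double between 0.0365 and 0.0465 m and angle between the x axis of core_medium_a_center and the x axis of tray_double, either way round below 0.15 rad) and (x of core_medium_b_center in the frame of tray_double between -0.015 and 0.015 m and y of core_medium_b_center in the frame of tray_double between -0.053 and -0.033 m and z of core_medium_b_center in the frame of tray_double between 0.0365 and 0.0465 m and angle between the x axis of core_medium_b_center and the x axis of tray_double, either way round below 0.15 rad)) or ((x of core_medium_a_center in the frame of tray_double between -0.015 and 0.015 m and y of core_medium_a_center in the frame of tray_double between -0.053 and -0.033 m and z of core_medium_a_center in the frame of tray_double between 0.0365 and 0.0465 m and angle between the x axis of core_medium_a_center and the x axis of tray_double, either way round below 0.15 rad) and (x of core_medium_b_center in the frame of tray_double between -0.015 and 0.015 m and y of core_medium_b_center in the frame of tray_double between 0.033 and 0.053 m and z of core_medium_b_center in the frame of tray_double between 0.0365 and 0.0465 m and angle between the x axis of core_medium_b_center and the x axis of tray_double, either way round below 0.15 rad))) and linear speed of each of core_large, core_medium_a, core_medium_b, core_small below 0.01 m/s); the robot touches nothing.
It fails at once if the hammer, the bottle or the wooden block was moved more than 30 mm (distance of any of hammer, bottle, marker_block from where it was at the start of the episode above 0.03 m).
It fails at once if a core was dropped from more than about 2 cm (moved at over 0.6 m/s while the fingers did not hold it) ((contact force between core_large and the fingers below 0.2 N and linear speed of core_large above 0.6 m/s) or (contact force between core_medium_a and the fingers below 0.2 N and linear speed of core_medium_a above 0.6 m/s) or (contact force between core_medium_b and the fingers below 0.2 N and linear speed of core_medium_b above 0.6 m/s) or (contact force between core_small and the fingers below 0.2 N and linear speed of core_small above 0.6 m/s)).
It also fails if it takes over 112 s, if anything falls off the work surface, if the arm or the gripper's body presses on something with over 40 N, if the wrist force passes 120 N, or if a joint passes its speed limit or range.

## Robot

A 7-joint arm with a two-finger parallel gripper is mounted at the origin on the work surface. World frame = base frame: x ahead of the robot, y to its left, z up, the work surface at z = 0. Lengths are in m, angles in rad, forces in N, time in s.
With the tool pointing down it reaches from about 0.425 to 0.875 m from the base axis. Payload 4.7 kg.
Tool frame: the origin (TCP) lies midway between the tips of the shut fingers; the grasp point (between the pads) lies ctrl.grasp_offset behind it (ctrl.grasp_offset is the distance from the TCP to the grasp point, in m); z points along the fingers, y is the line along which they close (so a half turn about z gives the same grasp; the last joint's range is limited). The gripper opens to 87 mm and grips with 3 to 60 N. Pads are 19 mm wide; open, the fingers measure 117 mm over their backs; the gripper's body (75 mm by 190 mm) begins 51 mm behind the grasp point.
Start: joints at [-1.207, 0.321, -0.07, 1.45, 0.023, 1.371, -0.057], TCP at [0.223, 0.611, 0.223] pointing down, gripper open.
Joint ranges: [-2.86, 2.86], [-0.3, 2.09], [-1.38, 1.24], [0.06, 2.45], [-1.56, 4.7], [0.09, 2.05], [-2.69, 2.69]. Speed limits (rad/s): [2.57, 2.57, 3.14, 3.14, 3.14, 3.14, 3.14].

## Interface

Orientations are given as a rotation vector (axis times angle).
In Python, from bench import ctrl gives the robot as it stands. The module is installed in compiled form; this text tells all that it offers.
- The arm moves only by the tool jog_arm, never from a script. Its argument "moves" is one flat list of numbers, 7 for each row, row after row: the shift along the tool's x, y, z in units of 30 cm (1.0 is 30 cm), then the turn, a rotation vector about the tool's x, y, z in units of 60 degrees (1.0 is 60 degrees), then the gripper's target within -1 to 1 (fully open at 1, half-way at 0, shut at -1). In form: [x, y, z, wx, wy, wz, fingers, x, y, z, wx, wy, wz, fingers, ...]. A call has exactly 8 rows; each row is the pose to reach, as a shift and turn from the pose commanded when the call began, along the tool's axes at that moment; what a row does not reach only later rows make up. A row lasts 1/8 s, in which the tool goes at most 62.5 mm and 10.7 degrees, less where a joint would pass 70% of its speed; a pose out of reach is approached as far as the arm can. A call with a number of a shift or a turn outside -1 to 1 is refused whole. A call with a gripper value outside its range is refused whole. The fingers move at their own pace and stop on an object; "newtons" is the grip in N (left out, the last holds). Time passes only in rows, so rows that repeat a pose let the fingers close, or fill a call up. It gives the time, the measured TCP pose, the force, the opening and the grip force at its end, in the units of the state.
- ctrl.get_state(): the state, without advancing time (a new reading comes with each control period).
- ctrl.get_image(name): name is "side" or "top" or "wrist"; returns a dict with "pixels" (400x640x3 uint8, red, green, blue), "fx", "fy", "cx", "cy" (pixels), "dist" ([k1, k2, p1, p2, k3] as OpenCV has them; the pictures are not rectified), "xyz" and "rotation" of the camera in the world; the wrist camera has in their place "tool_from_camera" (4x4, takes a point from camera to tool coordinates, whose origin is the TCP and whose axes are the flange's). Camera axes: x right, y up, looking along -z (the intrinsics and any distortion apply to the point x, -y, -z); pixel columns grow to the right and rows downward; lengths in m; the calibration is good to about 2 mm. A picture is of the moment at which its call begins: read the wrist's pose just before it. There is no depth.
- ctrl.close_job(): hands the job in; it is judged then, once.
The state is a dict: "time": time; "joint_positions": joint angles; "qd": joint speeds; "joint_torque": joint torques, N m; "position": TCP position; "tool_rot": TCP orientation; "ft_force": force on the tool from outside, world axes, zero at the start; "torque": the same for the moment, N m; "grip_width": opening from 0.0 (shut) to 1.0 (fully open); "grip_force": force on a finger pad.
Only numpy, scipy, OpenCV 4.12 (cv2) and the standard library are available. Lean on these libraries where they do the work, as an engineer would, in place of code of your own. Each camera call takes 0.05 s, during which the arm holds its last target. There are 200 camera calls.

## Working session

There is one attempt and no reset: what is moved stays moved. The work goes in short steps, Python scripts to look and compute and a tool call to move; the robot and the scene stay as the last step left them, time stands still between calls to the robot, and variables do not carry over. Pictures are saved under pics/ and viewed, at most 14 in all, crops included, and the job is handed in when it is done.

Besides the shell and the picture viewer there is one more tool, called after "Request:" by a JSON object that holds its "name" and its "arguments", one argument or row to a line. jog_arm: Moves the arm, as the interface text tells. Its arguments: {"type":"object","properties":{"moves":{"type":"array"},"newtons":{"type":"number"}},"required":["moves"]}

```bash
mkdir -p pics
cat > h.py <<'E'
import numpy as np, cv2
from scipy.spatial.transform import Rotation as R
from bench import ctrl
def rot(r):
    r=np.array(r,float)
    if r.shape==(3,3): return r
    return R.from_rotvec(r).as_matrix() if r.size==3 else R.from_quat(r).as_matrix()
def grab(name,fn=None):
    s=ctrl.get_state(); im=ctrl.get_image(name)
    if 'xyz' in im: T=np.eye(4);T[:3,:3]=rot(im['rotation']);T[:3,3]=im['xyz']
    else:
        W=np.eye(4);W[:3,:3]=rot(s['tool_rot']);W[:3,3]=s['position']; T=W@np.array(im['tool_from_camera'])
    K=np.array([[im['fx'],0,im['cx']],[0,im['fy'],im['cy']],[0,0,1]]); d=np.array(im['dist'],float)
    if fn: cv2.imwrite('pics/'+fn,im['pixels'][:,:,::-1])
    np.savez('pics/last_%s.npz'%name,px=im['pixels'],T=T,K=K,d=d)
    return im['pixels'],T,K,d
def load(name):
    z=np.load('pics/last_%s.npz'%name); return z['px'],z['T'],z['K'],z['d']
def unproj(uv,z,T,K,d):
    p=cv2.undistortPoints(np.array(uv,float).reshape(-1,1,2),K,d).reshape(-1,2)
    v=np.c_[p[:,0],-p[:,1],-np.ones(len(p))]@T[:3,:3].T
    return T[:3,3]+v*((z-T[2,3])/v[:,2])[:,None]
def proj(P,T,K,d):
    q=(np.array(P,float).reshape(-1,3)-T[:3,3])@T[:3,:3]
    return cv2.projectPoints(q*[1,-1,-1],np.zeros(3),np.zeros(3),K,d)[0].reshape(-1,2)
E
python3 - <<'E'
from h import *
s=ctrl.get_state(); print(s,ctrl.grasp_offset)
for n in('top','side'):
    _,T,K,d=grab(n,n+'0.png'); print(n,T.round(3),K[0,0],d)
print(rot(s['tool_rot']).round(3))
E
```

```text
{'time': 0.0, 'joint_positions': array([-1.2068722 ,  0.32178647, -0.0700834 ,  1.45169363,  0.02259589,
        1.37079746, -0.05690456]), 'qd': array([-6.26000294e-04,  8.91699404e-04,  1.56675372e-04,  1.31354454e-03,
       -1.23599280e-03,  3.19436465e-05,  1.68605116e-03]), 'joint_torque': array([ 1.76059707e-04, -4.91289246e+01, -4.03486155e-01, -3.12523091e+01,
       -6.36083423e-02,  4.38966625e-02,  1.97577883e-04]), 'position': array([0.22263004, 0.61008563, 0.22147588]), 'tool_rot': array([-5.46626056e-01, -3.09343172e+00,  2.95827545e-03]), 'ft_force': array([ 0.79524189, -0.12908545,  0.04206936]), 'torque': array([-0.01172566, -0.01376868,  0.01998126]), 'grip_force': 0.0, 'grip_width': 0.9984610569809943} 0.0187
top [[-0.028  0.984 -0.177  0.289]
 [-0.999 -0.033 -0.021 -0.031]
 [-0.026  0.176  0.984  1.293]
 [ 0.     0.     0.     1.   ]] 449.79125797069395 [-0.00312996  0.          0.          0.          0.        ]
side [[ 0.946  0.232 -0.226  0.261]
 [-0.323  0.708 -0.628 -0.725]
 [ 0.014  0.667  0.745  0.878]
 [ 0.     0.     0.     1.   ]] 382.6225615843972 [0.00802184 0.         0.         0.         0.        ]
[[-0.939  0.343 -0.001]
 [ 0.343  0.939 -0.002]
 [-0.    -0.002 -1.   ]]
```

View pics/top0.png

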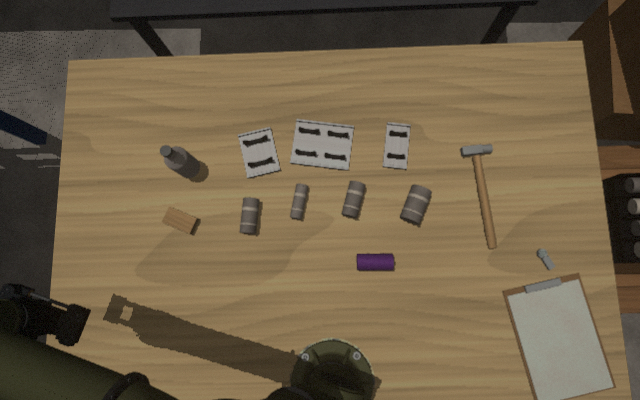

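View pics/side0.png

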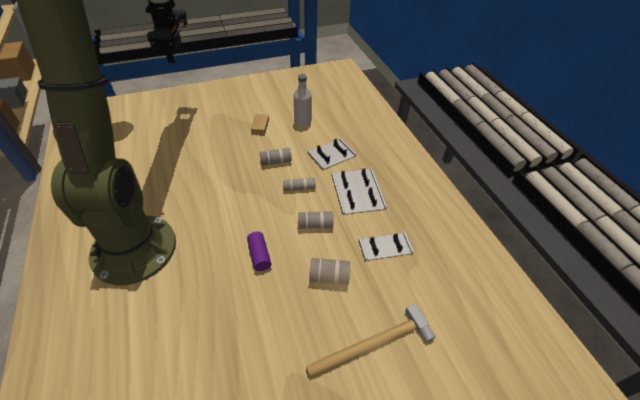

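The top view shows four grey cores at (250,216), (299,202), (354,199) and (416,204), and a purple look-alike at (375,262). The trays are at (259,152), (322,145) and (397,147). By width, the core at x=299 is the thin one, x=416 the thick one, and x=250 and x=354 the medium ones. I'll leave the purple piece alone and confirm this in an enlarged crop.

Run:
```python
from h import *
px,*_=load('top')
c=cv2.resize(px[110:280,225:445,::-1],None,fx=3.5,fy=3.5,interpolation=cv2.INTER_CUBIC)
cv2.imwrite('pics/crop0.png',c); print(c.shape)
```

```text
(595, 770, 3)
```

View pics/crop0.png

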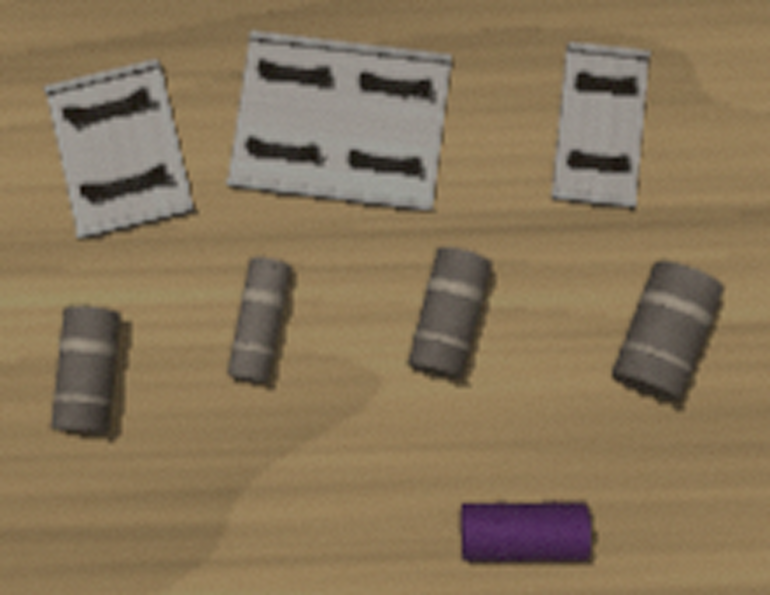

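The crop confirms it: medium cores at crop (87,370) and (452,312), thin at (262,320), thick at (668,330), all grey, with the purple decoy separate. The left tray is the wide (100 mm) one and the right tray is the narrow one. Next I fit models to the silhouettes.

```bash
cat > fit.py <<'E'
from h import *
from scipy.optimize import minimize
def pts(kind,x,y,a,z=None):
    c,s=np.cos(a),np.sin(a)
    if kind[0]=='c':
        r=float(kind[1:])/2000; t=np.linspace(0,2*np.pi,24,endpoint=False)
        P=np.array([[e,r*np.cos(q),r*np.sin(q)+(r if z is None else z)] for e in(-.05,.05) for q in t])
    else:
        w=float(kind[1:])/2000
        P=np.array([[e,f,h] for e in(-.068,.068) for f in(-w,w) for h in(0,.014)])
    return np.c_[x+c*P[:,0]-s*P[:,1],y+s*P[:,0]+c*P[:,1],P[:,2]]
def mask(px,uv,kind):
    hsv=cv2.cvtColor(px,cv2.COLOR_RGB2HSV); m=(hsv[...,1]<(70 if kind[0]=='c' else 60)).astype(np.uint8)
    if kind[0]=='c': m&=(hsv[...,2]>50).astype(np.uint8)
    m=cv2.morphologyEx(m,cv2.MORPH_OPEN,np.ones((3,3)))
    _,L=cv2.connectedComponents(m); l=L[int(uv[1]),int(uv[0])]
    if l==0: raise SystemExit('seed not in mask %s %s'%(uv,hsv[int(uv[1]),int(uv[0])]))
    P=np.argwhere(L==l)[:,::-1]
    o=np.zeros(px.shape[:2],np.uint8); cv2.fillConvexPoly(o,cv2.convexHull(P.astype(np.int32)),1); return o
def fit(view,uv,kind,a0=0,z=None):
    px,T,K,d=view; m=mask(px,uv,kind).astype(float); ys,xs=np.nonzero(m)
    p0=unproj([[xs.mean(),ys.mean()]],.02,T,K,d)[0]
    def cost(v):
        q=proj(pts(kind,v[0],v[1],v[2],z),T,K,d)
        o=np.zeros(m.shape,np.uint8); h=cv2.convexHull(q.astype(np.float32)).reshape(-1,2)
        cv2.fillConvexPoly(o,np.round(h*16-0*8).astype(np.int32),255,cv2.LINE_AA,4)
        o=o/255.; return 1-np.minimum(o,m).sum()/np.maximum(o,m).sum()
    best=min((minimize(cost,[p0[0],p0[1],a],method='Nelder-Mead',options=dict(initial_simplex=[[p0[0],p0[1],a],[p0[0]+.01,p0[1],a],[p0[0],p0[1]+.01,a],[p0[0],p0[1],a+.2]])) for a in(a0-.4,a0,a0+.4)),key=lambda r:r.fun)
    return best.x,best.fun
E
python3 - <<'E'
from fit import *
v=load('top')
for n,uv,k in [('medA',(250,222),'c47'),('small',(299,204),'c35'),('medB',(354,203),'c47'),('large',(414,209),'c60'),('tL',(259,152),'t100'),('tD',(322,145),'t174'),('tS',(397,147),'t70')]:
    x,f=fit(v,uv,k); print(n,x.round(4),round(f,3))
E
```

```text
medA [ 0.4606  0.2221 -0.1605] 0.172
small [ 0.498   0.0792 -0.2264] 0.155
medB [ 0.4983 -0.0777 -0.3045] 0.143
large [ 0.4802 -0.2542 -0.4086] 0.152
tL [0.6513 0.1959 0.2173] 0.053
tD [ 0.6702  0.0074 -0.1563] 0.038
tS [ 0.6583 -0.2113 -0.1315] 0.068
```

```bash
cat > plan.py <<'E'
from h import *
def plan(x,y,z,yaw):
    s=ctrl.get_state(); W=rot(s['tool_rot'])
    c,q=np.cos(yaw),np.sin(yaw)
    best=None
    for k in(1,-1):
        G=np.array([[-c*k,-q*k,0],[-q*k,c*k,0],[0,0,-1]]).astype(float)
        G=np.c_[np.array([-c,-q,0])*k,np.array([-q,c,0])*k,[0,0,-1]]
        w=R.from_matrix(W.T@G).as_rotvec()
        if best is None or np.linalg.norm(w)<np.linalg.norm(best): best=w
    t=W.T@(np.array([x,y,z])-s['position'])
    print('t=%.1f pos'%s['time'],s['position'].round(4),'q7 %.2f'%s['joint_positions'][6],'w %.3f F'%s['grip_width'],s['ft_force'].round(1),'MOVE',(t/.3).round(3),(best/np.radians(60)).round(3),'mm',np.linalg.norm(t*1e3).round())
if __name__=='__main__':
    import sys; plan(*map(float,sys.argv[1:]))
E
python3 plan.py .43 .2 .3 -.16; python3 -c "
from h import *
im=ctrl.get_image('wrist');print(im['tool_from_camera'],im['fx'],im['cx'],im['cy'],im['dist'])
v=load('top');print(unproj([[203,178],[181,220]],.0,*v[1:]))"
```

```text
t=0.1 pos [0.2227 0.6102 0.2216] q7 -0.06 w 1.002 F [-0.2  0.6 -1.3] MOVE [-1.118 -1.048 -0.26 ] [-0.002 -0.    -0.181] mm 466.0
[[ 8.46332666e-04  9.58959300e-01  2.83542493e-01  7.86646133e-02]
 [ 9.99999640e-01 -7.93687036e-04 -3.00550357e-04 -9.12514372e-04]
 [-6.31715591e-05  2.83542645e-01 -9.58959626e-01 -1.61835116e-01]
 [ 0.00000000e+00  0.00000000e+00  0.00000000e+00  1.00000000e+00]] 303.9720413404258 325.903102989393 195.37210553164604 [-0.03526095  0.          0.          0.          0.        ]
[[0.57956871 0.3626032  0.        ]
 [0.45638694 0.42467991 0.        ]]
```

Request:
{"name": "jog_arm", "arguments": {
  "moves": [-0.12, -0.11, -0.15, 0, 0, 0, 1, -0.28, -0.26, -0.25, 0, 0, -0.05, 1, -0.43, -0.4, -0.25, 0, 0, -0.1, 1, -0.58, -0.54, -0.25, 0, 0, -0.15, 1, -0.72, -0.68, -0.25, 0, 0, -0.18, 1, -0.86, -0.82, -0.25, 0, 0, -0.18, 1, -0.97, -0.93, -0.25, 0, 0, -0.18, 1, -1, -1, -0.25, 0, 0, -0.18, 1],
  "newtons": 25
}}

```text
time: 1.15
position: [0.4031, 0.2227, 0.2975]
tool_rot: [0.261, 3.131, -0.0]
ft_force: [0.0, 0.1, 0.1]
grip_width: 1.0
grip_force: 0.0
```

```bash
python3 -c "
from h import *
grab('wrist','w1.png')"; python3 plan.py .46 .222 .1 -.16
```

```text
t=1.2 pos [0.4028 0.221  0.2977] q7 0.82 w 1.003 F [-0.5 -2.1 -0.8] MOVE [-0.188  0.036  0.659] [-0.001 -0.    -0.007] mm 206.0
```

View pics/w1.png

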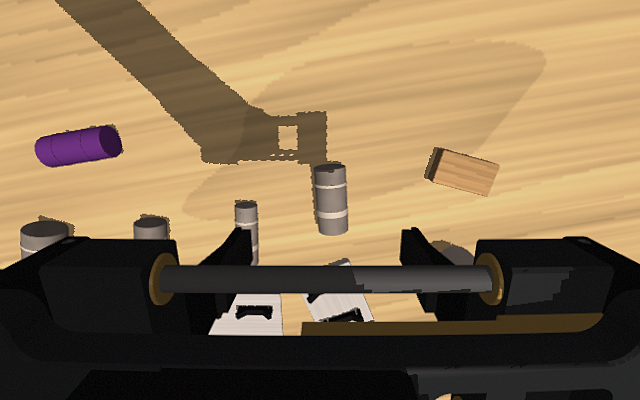

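The wrist view (image up is world -x) shows medA upright at (330,200), the purple decoy at (78,146) and the block at (462,172). Fitting medA here.

Run:
```python
from fit import *
from plan import plan
v=load('wrist')
x,f=fit(v,(330,200),'c47',-.15); print(x.round(4),f)
x2,f2=fit(load('top'),(250,222),'c47',-.15)
m=mask(load('top')[0],(250,222),'c47'); m2=mask(v[0],(330,200),'c47')
print(f2,[cv2.boundingRect(a) for a in(m,m2)])
print(proj(pts('c47',*x),*load('top')[1:]).round().astype(int)[[0,6,12,18,24,30,36,42]].tolist())
print(cv2.cvtColor(load('top')[0],cv2.COLOR_RGB2HSV)[200:238:3,248].tolist())
plan(x[0],x[1],.1,x[2])
```

```text
[ 0.4628  0.2201 -0.107 ] 0.10040117660633696
0.17202832308868765 [(240, 198, 19, 35), (314, 166, 34, 70)]
[[239, 231], [246, 231], [256, 233], [249, 233], [243, 197], [250, 196], [259, 198], [253, 199]]
[[16, 39, 99], [19, 45, 97], [17, 41, 112], [20, 40, 147], [16, 43, 102], [17, 42, 98], [16, 37, 103], [12, 39, 99], [16, 47, 130], [10, 42, 90], [14, 42, 91], [15, 83, 55], [19, 103, 143]]
t=1.2 pos [0.4028 0.221  0.2977] q7 0.82 w 1.003 F [-0.5 -2.1 -0.8] MOVE [-0.198  0.031  0.659] [-0.001 -0.    -0.058] mm 207.0
```

Request:
{"name": "jog_arm", "arguments": {
  "moves": [-0.07, 0.01, 0.1, 0, 0, -0.03, 1, -0.15, 0.02, 0.28, 0, 0, -0.058, 1, -0.198, 0.031, 0.46, 0, 0, -0.058, 1, -0.198, 0.031, 0.64, 0, 0, -0.058, 1, -0.198, 0.031, 0.8, 0, 0, -0.058, 1, -0.198, 0.031, 0.91, 0, 0, -0.058, 1, -0.198, 0.031, 0.965, 0, 0, -0.058, 1, -0.198, 0.031, 0.972, 0, 0, -0.058, 1]
}}

```text
time: 2.2
position: [0.4611, 0.2264, 0.0053]
tool_rot: [-0.156, -3.136, 0.001]
ft_force: [0.1, -0.3, -0.4]
grip_width: 1.003
grip_force: 0.0
```

Request:
{"name": "jog_arm", "arguments": {
  "moves": [0, 0, 0, 0, 0, 0, -1, 0, 0, 0, 0, 0, 0, -1, 0, 0, 0, 0, 0, 0, -1, 0, 0, 0, 0, 0, 0, -1, 0, 0, 0, 0, 0, 0, -1, 0, 0, -0.05, 0, 0, 0, -1, 0, 0, -0.15, 0, 0, 0, -1, 0, 0, -0.3, 0, 0, 0, -1]
}}

```text
time: 3.2
position: [0.46, 0.2252, 0.0956]
tool_rot: [-0.157, -3.134, 0.003]
ft_force: [1.4, -0.1, -6.0]
grip_width: 0.538
grip_force: 25.0
```

Run:
```python
from h import *
from plan import plan
grab('wrist','w2.png')
a=-.1563; c,s=np.cos(a),np.sin(a)
for sg in(1,-1): plan(.6702-s*.043*sg,.0074+c*.043*sg,.15,a)
```

```text
t=3.2 pos [0.4642 0.2274 0.1028] q7 1.00 w 0.536 F [ 1.5  1.1 -0.1] MOVE [-0.766 -0.517 -0.156] [0.005 0.005 0.053] mm 281.0
t=3.2 pos [0.4642 0.2274 0.1028] q7 1.00 w 0.536 F [ 1.5  1.1 -0.1] MOVE [-0.75  -0.803 -0.158] [0.005 0.005 0.053] mm 333.0
```

View pics/w2.png

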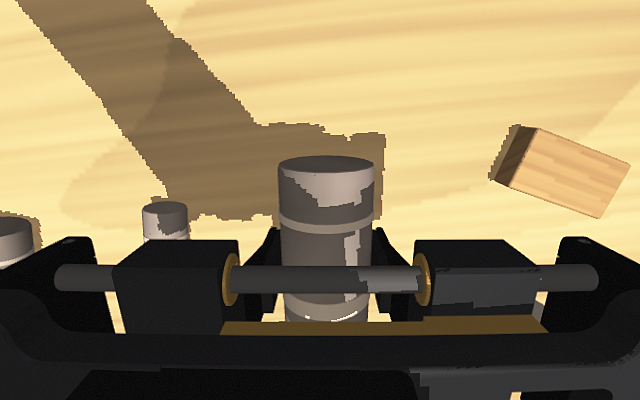

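The medium core is held (46.8 mm opening, 25 N) and centred between the pads, at image column 327. Carrying it to the double tray's left cradle.

Request:
{"name": "jog_arm", "arguments": {
  "moves": [-0.04, -0.03, -0.06, 0, 0, 0.01, -1, -0.14, -0.1, -0.12, 0, 0, 0.02, -1, -0.28, -0.19, -0.16, 0, 0, 0.03, -1, -0.42, -0.29, -0.16, 0, 0, 0.04, -1, -0.56, -0.38, -0.16, 0, 0, 0.053, -1, -0.68, -0.46, -0.16, 0, 0, 0.053, -1, -0.75, -0.505, -0.16, 0, 0, 0.053, -1, -0.766, -0.517, -0.16, 0, 0, 0.053, -1]
}}

```text
time: 4.25
position: [0.6753, 0.0466, 0.1431]
tool_rot: [-0.248, -3.131, 0.002]
ft_force: [-0.1, 0.4, -4.7]
grip_width: 0.539
grip_force: 25.0
```

Request:
{"name": "jog_arm", "arguments": {
  "moves": [0, 0, 0.02, 0, 0, 0, -1, 0, 0, 0.06, 0, 0, 0, -1, 0, 0, 0.1, 0, 0, 0, -1, 0, 0, 0.14, 0, 0, 0, -1, 0, 0, 0.17, 0, 0, 0, -1, 0, 0, 0.18, 0, 0, 0, -1, 0, 0, 0.18, 0, 0, 0, -1, 0, 0, 0.18, 0, 0, 0, -1]
}}

```text
time: 5.25
position: [0.6755, 0.0482, 0.0906]
tool_rot: [0.245, 3.131, 0.0]
ft_force: [0.6, -0.0, -4.9]
grip_width: 0.538
grip_force: 25.0
```

Run:
```python
from h import *
from plan import plan
px,*_=grab('wrist','w3.png')
plan(.6769,.0499,.0235,-.1563)
p2,*_=grab('side')
cv2.imwrite('pics/v3.png',np.vstack([px[:,:,::-1][100:], cv2.resize(p2[120:240,280:440,::-1],(640,480))[:300]]))
```

```text
t=5.3 pos [0.6755 0.0482 0.0906] q7 1.45 w 0.535 F [-0.5  0.2 -5.4] MOVE [-0.004  0.006  0.224] [0.    0.001 0.   ] mm 67.0
```

View pics/v3.png

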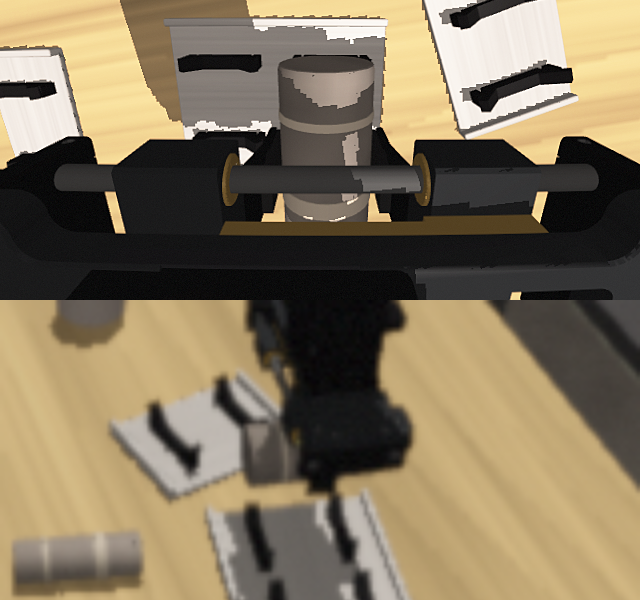

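The wrist view shows the core squared over the tray. The tray's near edge runs from (165,121) to (387,121) in the full picture, so I check the tray pose from those corners.

Run:
```python
from h import *
v=load('wrist')
P=unproj([[165,121],[387,121]],.014,*v[1:]); print(P.round(4))
d=P[0]-P[1]; print(np.linalg.norm(d),np.arctan2(d[1],d[0])) 
a=-.1563;u=np.array([np.cos(a),np.sin(a)]);n=np.array([-u[1],u[0]])
print('pred',[ (np.array([.6702,.0074])-.068*u+k*.087*n).round(4) for k in(1,-1)])
print('center from wrist',P.mean(0)[:2]+.068*u)
```

```text
[[ 0.5889 -0.0645  0.014 ]
 [ 0.6158  0.1042  0.014 ]]
0.1708510794855695 -1.7289771239293805
pred [array([0.6166, 0.1039]), array([ 0.5895, -0.068 ])]
center from wrist [0.669558   0.00924578]
```

Request:
{"name": "jog_arm", "arguments": {
  "moves": [-0.002, 0.008, 0.03, 0, 0, 0, -1, -0.002, 0.008, 0.08, 0, 0, 0, -1, -0.002, 0.008, 0.13, 0, 0, 0, -1, -0.002, 0.008, 0.17, 0, 0, 0, -1, -0.002, 0.008, 0.195, 0, 0, 0, -1, -0.002, 0.008, 0.21, 0, 0, 0, -1, -0.002, 0.008, 0.22, 0, 0, 0, -1, -0.002, 0.008, 0.222, 0, 0, 0, -1]
}}

```text
time: 6.35
position: [0.6763, 0.0505, 0.0243]
tool_rot: [0.245, 3.131, 0.001]
ft_force: [-1.8, -0.5, 0.3]
grip_width: 0.538
grip_force: 25.0
```

Request:
{"name": "jog_arm", "arguments": {
  "moves": [0, 0, 0.003, 0, 0, 0, -1, 0, 0, 0.003, 0, 0, 0, 0.4, 0, 0, 0.003, 0, 0, 0, 0.4, 0, 0, 0.003, 0, 0, 0, 0.4, 0, 0, -0.05, 0, 0, 0, 0.4, 0, 0, -0.2, 0, 0, 0, 0.4, 0, 0, -0.4, 0, 0, 0, 0.4, 0, 0, -0.6, 0, 0, 0, 1]
}}

```text
time: 7.35
position: [0.676, 0.0504, 0.2064]
tool_rot: [0.245, 3.131, 0.0]
ft_force: [1.4, 1.2, 0.5]
grip_width: 0.748
grip_force: 0.0
```

```bash
python3 plan.py .47 -.075 .26 -.3
```

```text
t=7.3 pos [0.676  0.0504 0.2064] q7 1.42 w 0.748 F [1.4 1.2 0.5] MOVE [ 0.613 -0.52  -0.18 ] [0.    0.001 0.137] mm 247.0
```

Request:
{"name": "jog_arm", "arguments": {
  "moves": [0.05, -0.04, -0.05, 0, 0, 0.02, 1, 0.15, -0.12, -0.12, 0, 0, 0.05, 1, 0.28, -0.22, -0.2, 0, 0, 0.08, 1, 0.4, -0.32, -0.25, 0, 0, 0.11, 1, 0.52, -0.42, -0.25, 0, 0, 0.137, 1, 0.63, -0.49, -0.25, 0, 0, 0.137, 1, 0.67, -0.52, -0.25, 0, 0, 0.137, 1, 0.68, -0.53, -0.25, 0, 0, 0.137, 1]
}}

```text
time: 8.35
position: [0.4499, -0.075, 0.2793]
tool_rot: [0.469, 3.104, 0.002]
ft_force: [0.2, 0.2, -0.1]
grip_width: 1.001
grip_force: 0.0
```

Run:
```python
from fit import *
from plan import plan
v=grab('wrist','w4.png')
uv=proj([[.4983,-.0777,.047]],*v[1:])[0]; print(uv)
x,f=fit(v,uv-[0,5],'c47',-.25); print(x.round(4),f,cv2.boundingRect(mask(v[0],uv-[0,5],'c47')))
plan(x[0],x[1],.0055,x[2])
```

```text
[334.76901573 201.52059846]
[ 0.4994 -0.078  -0.3012] 0.09348919712698811 (318, 160, 33, 74)
t=8.4 pos [ 0.45  -0.075  0.279] q7 1.31 w 1.000 F [ 0.4 -0.1  0.1] MOVE [-0.159  0.038  0.912] [0.001 0.001 0.001] mm 278.0
```

Request:
{"name": "jog_arm", "arguments": {
  "moves": [-0.06, 0.015, 0.08, 0, 0, 0, 1, -0.13, 0.03, 0.24, 0, 0, 0, 1, -0.159, 0.038, 0.42, 0, 0, 0, 1, -0.159, 0.038, 0.6, 0, 0, 0, 1, -0.159, 0.038, 0.75, 0, 0, 0, 1, -0.159, 0.038, 0.86, 0, 0, 0, 1, -0.159, 0.038, 0.9, 0, 0, 0, 1, -0.159, 0.038, 0.912, 0, 0, 0, 1]
}}

```text
time: 9.4
position: [0.4993, -0.0778, 0.0044]
tool_rot: [-0.468, -3.106, 0.001]
ft_force: [0.5, 0.2, 1.3]
grip_width: 1.003
grip_force: 0.0
```

Request:
{"name": "jog_arm", "arguments": {
  "moves": [0, 0, 0, 0, 0, 0, -1, 0, 0, 0, 0, 0, 0, -1, 0, 0, 0, 0, 0, 0, -1, 0, 0, 0, 0, 0, 0, -1, 0, 0, 0, 0, 0, 0, -1, 0, 0, -0.05, 0, 0, 0, -1, 0, 0, -0.2, 0, 0, 0, -1, 0, 0, -0.4, 0, 0, 0, -1]
}}

```text
time: 10.4
position: [0.4968, -0.0781, 0.125]
tool_rot: [-0.469, -3.102, 0.002]
ft_force: [1.0, 1.0, -3.0]
grip_width: 0.538
grip_force: 25.0
```

Run:
```python
from h import *
from plan import plan
a=-.1563; c,s=np.cos(a),np.sin(a)
plan(.6699+s*.043,.0083-c*.043,.12,a)
```

```text
t=10.4 pos [ 0.4968 -0.0781  0.125 ] q7 1.42 w 0.538 F [ 1.  1. -3.] MOVE [-0.487  0.304  0.014] [-0.001 -0.004 -0.137] mm 172.0
```

Request:
{"name": "jog_arm", "arguments": {
  "moves": [-0.04, 0.03, 0, 0, 0, -0.02, -1, -0.13, 0.08, 0, 0, 0, -0.05, -1, -0.24, 0.15, 0, 0, 0, -0.08, -1, -0.35, 0.22, 0.01, 0, 0, -0.11, -1, -0.43, 0.27, 0.02, 0, 0, -0.137, -1, -0.48, 0.3, 0.04, 0, 0, -0.137, -1, -0.487, 0.304, 0.07, 0, 0, -0.137, -1, -0.487, 0.304, 0.09, 0, 0, -0.137, -1]
}}

```text
time: 11.4
position: [0.6636, -0.0342, 0.0958]
tool_rot: [-0.245, -3.129, 0.001]
ft_force: [-0.0, -0.1, -4.2]
grip_width: 0.535
grip_force: 25.0
```

```bash
python3 plan.py .6632 -.0342 .0235 -.1563
```

```text
t=11.4 pos [ 0.6636 -0.0342  0.0958] q7 1.60 w 0.535 F [-0.  -0.1 -4.2] MOVE [0.    0.    0.241] [-0.001 -0.003  0.   ] mm 72.0
```

Request:
{"name": "jog_arm", "arguments": {
  "moves": [0, 0, 0.03, 0, 0, 0, -1, 0, 0, 0.08, 0, 0, 0, -1, 0, 0, 0.13, 0, 0, 0, -1, 0, 0, 0.17, 0, 0, 0, -1, 0, 0, 0.195, 0, 0, 0, -1, 0, 0, 0.21, 0, 0, 0, -1, 0, 0, 0.215, 0, 0, 0, -1, 0, 0, 0.215, 0, 0, 0, -1]
}}

```text
time: 12.4
position: [0.6655, -0.034, 0.0336]
tool_rot: [0.245, 3.131, 0.0]
ft_force: [0.3, -0.3, -3.1]
grip_width: 0.536
grip_force: 25.0
```

Request:
{"name": "jog_arm", "arguments": {
  "moves": [0.005, 0, 0.01, 0, 0, 0, -1, 0.005, 0, 0.02, 0, 0, 0, -1, 0.005, 0, 0.026, 0, 0, 0, -1, 0.005, 0, 0.03, 0, 0, 0, -1, 0.005, 0, 0.033, 0, 0, 0, -1, 0.005, 0, 0.036, 0, 0, 0, -1, 0.005, 0, 0.036, 0, 0, 0, -1, 0.005, 0, 0.036, 0, 0, 0, -1]
}}

```text
time: 13.4
position: [0.6638, -0.0338, 0.0231]
tool_rot: [0.245, 3.132, 0.0]
ft_force: [-3.1, 0.7, 3.1]
grip_width: 0.534
grip_force: 25.0
```

Contact is felt (z force went from -4 to +3 N). Releasing and lifting.

Request:
{"name": "jog_arm", "arguments": {
  "moves": [0, 0, 0, 0, 0, 0, -1, 0, 0, 0, 0, 0, 0, 0.4, 0, 0, 0, 0, 0, 0, 0.4, 0, 0, 0, 0, 0, 0, 0.4, 0, 0, -0.05, 0, 0, 0, 0.4, 0, 0, -0.2, 0, 0, 0, 0.4, 0, 0, -0.4, 0, 0, 0, 0.4, 0, 0, -0.6, 0, 0, 0, 1]
}}

```text
time: 14.4
position: [0.6637, -0.0339, 0.2054]
tool_rot: [0.245, 3.131, 0.0]
ft_force: [0.9, -0.3, -0.1]
grip_width: 0.747
grip_force: 0.0
```

```bash
python3 plan.py .45 .08 .28 -.2264
```

```text
t=14.4 pos [ 0.6637 -0.0339  0.2054] q7 1.57 w 0.747 F [ 0.9 -0.3 -0.1] MOVE [ 0.762  0.264 -0.249] [0.    0.001 0.067] mm 253.0
```

Request:
{"name": "jog_arm", "arguments": {
  "moves": [0.05, 0.02, -0.05, 0, 0, 0.01, 1, 0.16, 0.06, -0.12, 0, 0, 0.03, 1, 0.3, 0.11, -0.2, 0, 0, 0.04, 1, 0.45, 0.16, -0.25, 0, 0, 0.05, 1, 0.59, 0.21, -0.25, 0, 0, 0.067, 1, 0.7, 0.245, -0.25, 0, 0, 0.067, 1, 0.75, 0.26, -0.25, 0, 0, 0.067, 1, 0.76, 0.264, -0.25, 0, 0, 0.067, 1]
}}

```text
time: 15.4
position: [0.4509, 0.0799, 0.2783]
tool_rot: [0.354, 3.12, 0.002]
ft_force: [1.7, -0.2, 1.2]
grip_width: 0.999
grip_force: 0.0
```

Run:
```python
from fit import *
from plan import plan
v=grab('wrist','w5.png')
uv=proj([[.498,.0792,.035]],*v[1:])[0]; print(uv)
x,f=fit(v,uv-[0,5],'c35',-.2); print(x.round(4),f,cv2.boundingRect(mask(v[0],uv-[0,5],'c35')))
plan(x[0],x[1],.004,x[2])
```

```text
[333.21060813 198.59693439]
[ 0.4976  0.0786 -0.2204] 0.09658198800273765 (321, 159, 24, 72)
t=15.4 pos [0.4511 0.0797 0.278 ] q7 1.06 w 1.001 F [ 0.8  0.2 -0.1] MOVE [-0.151  0.03   0.914] [ 0.001  0.001 -0.006] mm 278.0
```

Request:
{"name": "jog_arm", "arguments": {
  "moves": [-0.06, 0.012, 0.08, 0, 0, 0, 1, -0.12, 0.025, 0.24, 0, 0, 0, 1, -0.151, 0.03, 0.42, 0, 0, 0, 1, -0.151, 0.03, 0.6, 0, 0, 0, 1, -0.151, 0.03, 0.75, 0, 0, 0, 1, -0.151, 0.03, 0.86, 0, 0, 0, 1, -0.151, 0.03, 0.9, 0, 0, 0, 1, -0.151, 0.03, 0.907, 0, 0, 0, 1]
}}

```text
time: 16.45
position: [0.4976, 0.0778, 0.0052]
tool_rot: [-0.356, -3.121, 0.002]
ft_force: [-0.1, -0.7, 1.1]
grip_width: 1.0
grip_force: 0.0
```

Request:
{"name": "jog_arm", "arguments": {
  "moves": [0, 0, 0, 0, 0, 0, -1, 0, 0, 0, 0, 0, 0, -1, 0, 0, 0, 0, 0, 0, -1, 0, 0, 0, 0, 0, 0, -1, 0, 0, 0, 0, 0, 0, -1, 0, 0, 0, 0, 0, 0, -1, 0, 0, -0.1, 0, 0, 0, -1, 0, 0, -0.25, 0, 0, 0, -1]
}}

```text
time: 17.45
position: [0.4949, 0.0781, 0.0793]
tool_rot: [-0.354, -3.117, 0.004]
ft_force: [0.5, 0.4, -2.7]
grip_width: 0.398
grip_force: 25.0
```

```bash
python3 plan.py .6583 -.2113 .15 -.1315
```

```text
t=17.4 pos [0.4949 0.0781 0.0793] q7 1.20 w 0.398 F [ 0.5  0.4 -2.7] MOVE [-0.746 -0.818 -0.236] [-0.003 -0.004 -0.09 ] mm 340.0
```

Request:
{"name": "jog_arm", "arguments": {
  "moves": [-0.06, -0.06, -0.12, 0, 0, -0.01, -1, -0.16, -0.18, -0.22, 0, 0, -0.03, -1, -0.28, -0.31, -0.24, 0, 0, -0.05, -1, -0.41, -0.45, -0.24, 0, 0, -0.07, -1, -0.53, -0.58, -0.24, 0, 0, -0.09, -1, -0.64, -0.7, -0.22, 0, 0, -0.09, -1, -0.72, -0.79, -0.18, 0, 0, -0.09, -1, -0.746, -0.818, -0.14, 0, 0, -0.09, -1]
}}

```text
time: 18.45
position: [0.6593, -0.2139, 0.1206]
tool_rot: [-0.212, -3.132, 0.003]
ft_force: [-0.2, 1.0, -1.7]
grip_width: 0.4
grip_force: 25.0
```

Request:
{"name": "jog_arm", "arguments": {
  "moves": [0, 0, 0.03, 0, 0, 0, -1, 0, 0, 0.06, 0, 0, 0, -1, 0, 0, 0.08, 0, 0, 0, -1, 0, 0, 0.1, 0, 0, 0, -1, 0, 0, 0.1, 0, 0, 0, -1, 0, 0, 0.1, 0, 0, 0, -1, 0, 0, 0.1, 0, 0, 0, -1, 0, 0, 0.1, 0, 0, 0, -1]
}}

```text
time: 19.45
position: [0.6602, -0.2109, 0.0926]
tool_rot: [0.207, 3.134, 0.0]
ft_force: [-0.0, -0.8, -2.9]
grip_width: 0.401
grip_force: 25.0
```

Run:
```python
from h import *
from plan import plan
plan(.6583,-.2113,.024,-.1315)
px,*_=grab('wrist','w6.png')
```

```text
t=19.4 pos [ 0.6602 -0.2109  0.0926] q7 1.93 w 0.401 F [-0.  -0.8 -2.9] MOVE [ 0.006 -0.002  0.229] [ 0.  0. -0.] mm 69.0
```

View pics/w6.png

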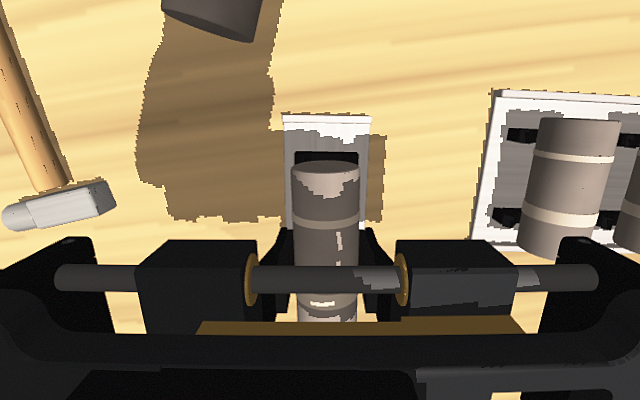

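The thin core sits over the narrow tray, whose near edge runs (283,115) to (371,117). A placed medium core is visible lying in the double tray at (570,190).

Run:
```python
from h import *
from plan import plan
v=load('wrist')
P=unproj([[283,115],[371.5,117]],.014,*v[1:]); d=P[1]-P[0]; print(P.round(4),np.linalg.norm(d),np.arctan2(-d[0],d[1]))
a=-.1315; print(P.mean(0)[:2]+.068*np.array([np.cos(a),np.sin(a)]))
```

```text
[[ 0.5844 -0.2347  0.014 ]
 [ 0.5947 -0.1675  0.014 ]] 0.06798753024731603 -0.1530692300902725
[ 0.65697696 -0.21003879]
```

Request:
{"name": "jog_arm", "arguments": {
  "moves": [0.008, 0, 0.03, 0, 0, 0, -1, 0.008, 0, 0.08, 0, 0, 0, -1, 0.008, 0, 0.13, 0, 0, 0, -1, 0.008, 0, 0.17, 0, 0, 0, -1, 0.008, 0, 0.195, 0, 0, 0, -1, 0.008, 0, 0.215, 0, 0, 0, -1, 0.008, 0, 0.228, 0, 0, 0, -1, 0.008, 0, 0.23, 0, 0, 0, -1]
}}

```text
time: 20.5
position: [0.6579, -0.2106, 0.0236]
tool_rot: [0.207, 3.134, -0.0]
ft_force: [0.3, 0.0, -2.3]
grip_width: 0.4
grip_force: 25.0
```

Request:
{"name": "jog_arm", "arguments": {
  "moves": [0, 0, 0.003, 0, 0, 0, -1, 0, 0, 0.004, 0, 0, 0, -1, 0, 0, 0.004, 0, 0, 0, 0.3, 0, 0, 0.004, 0, 0, 0, 0.3, 0, 0, 0.004, 0, 0, 0, 0.3, 0, 0, -0.06, 0, 0, 0, 0.3, 0, 0, -0.22, 0, 0, 0, 0.3, 0, 0, -0.4, 0, 0, 0, 1]
}}

```text
time: 21.5
position: [0.6574, -0.2105, 0.1454]
tool_rot: [-0.208, -3.134, 0.0]
ft_force: [0.7, 0.1, 1.0]
grip_width: 0.698
grip_force: 0.0
```

```bash
python3 plan.py .435 -.235 .28 -.4086
```

```text
t=21.5 pos [ 0.6574 -0.2105  0.1454] q7 1.92 w 0.698 F [0.7 0.1 1. ] MOVE [ 0.724 -0.179 -0.449] [-0.    -0.     0.264] mm 261.0
```

Request:
{"name": "jog_arm", "arguments": {
  "moves": [0.03, -0.01, -0.08, 0, 0, 0.03, 1, 0.12, -0.03, -0.2, 0, 0, 0.07, 1, 0.25, -0.06, -0.3, 0, 0, 0.12, 1, 0.39, -0.1, -0.4, 0, 0, 0.18, 1, 0.53, -0.14, -0.43, 0, 0, 0.22, 1, 0.65, -0.17, -0.43, 0, 0, 0.264, 1, 0.71, -0.179, -0.43, 0, 0, 0.264, 1, 0.724, -0.179, -0.43, 0, 0, 0.264, 1]
}}

```text
time: 22.5
position: [0.4339, -0.2355, 0.2726]
tool_rot: [0.64, 3.075, 0.003]
ft_force: [0.9, 0.2, 0.8]
grip_width: 1.001
grip_force: 0.0
```

Run:
```python
from fit import *
from plan import plan
v=grab('wrist','w7.png')
uv=proj([[.4802,-.2542,.06]],*v[1:])[0]; print(uv)
x,f=fit(v,uv-[0,5],'c60',-.4); print(x.round(4),f,cv2.boundingRect(mask(v[0],uv-[0,5],'c60')))
plan(x[0],x[1],.0105,x[2])
```

```text
[327.16043894 208.44323374]
[ 0.4774 -0.2527 -0.4222] 0.07514915251232224 (306, 160, 44, 80)
t=22.6 pos [ 0.4343 -0.2351  0.2725] q7 1.56 w 0.998 F [0.1 0.4 0.3] MOVE [-0.155  0.002  0.873] [0.002 0.    0.012] mm 266.0
```

Request:
{"name": "jog_arm", "arguments": {
  "moves": [-0.06, 0.002, 0.06, 0, 0, 0, 1, -0.13, 0.002, 0.2, 0, 0, 0.01, 1, -0.157, 0.002, 0.37, 0, 0, 0.01, 1, -0.157, 0.002, 0.55, 0, 0, 0.01, 1, -0.157, 0.002, 0.71, 0, 0, 0.01, 1, -0.157, 0.002, 0.82, 0, 0, 0.01, 1, -0.157, 0.002, 0.86, 0, 0, 0.01, 1, -0.157, 0.002, 0.87, 0, 0, 0.01, 1]
}}

```text
time: 23.55
position: [0.4791, -0.2534, 0.0111]
tool_rot: [-0.653, -3.072, 0.001]
ft_force: [0.4, 0.1, 0.6]
grip_width: 1.002
grip_force: 0.0
```

Request:
{"name": "jog_arm", "arguments": {
  "moves": [0, 0, 0, 0, 0, 0, -1, 0, 0, 0, 0, 0, 0, -1, 0, 0, 0, 0, 0, 0, -1, 0, 0, 0, 0, 0, 0, -1, 0, 0, -0.03, 0, 0, 0, -1, 0, 0, -0.15, 0, 0, 0, -1, 0, 0, -0.35, 0, 0, 0, -1, 0, 0, -0.5, 0, 0, 0, -1],
  "newtons": 35
}}

```text
time: 24.55
position: [0.4779, -0.2534, 0.1627]
tool_rot: [-0.654, -3.072, 0.0]
ft_force: [1.2, 0.4, -8.0]
grip_width: 0.685
grip_force: 35.0
```

```bash
python3 plan.py .58 .05 .2 -.1; python3 plan.py .6513 .1959 .13 .2173
```

```text
t=24.6 pos [ 0.4779 -0.2534  0.1627] q7 1.70 w 0.685 F [ 1.2  0.4 -8. ] MOVE [ 0.101  1.062 -0.125] [-0.    -0.001 -0.305] mm 322.0
t=24.6 pos [ 0.4779 -0.2534  0.1627] q7 1.70 w 0.685 F [ 1.2  0.4 -8. ] MOVE [0.082 1.603 0.109] [-0.    -0.001 -0.608] mm 483.0
```

Request:
{"name": "jog_arm", "arguments": {
  "moves": [0.01, 0.07, -0.04, 0, 0, -0.03, -1, 0.02, 0.2, -0.06, 0, 0, -0.07, -1, 0.04, 0.35, -0.06, 0, 0, -0.11, -1, 0.06, 0.5, -0.06, 0, 0, -0.15, -1, 0.07, 0.65, -0.06, 0, 0, -0.19, -1, 0.08, 0.8, -0.06, 0, 0, -0.23, -1, 0.09, 0.91, -0.06, 0, 0, -0.27, -1, 0.09, 0.95, -0.06, 0, 0, -0.3, -1]
}}

```text
time: 25.55
position: [0.5694, 0.0215, 0.1779]
tool_rot: [-0.155, -3.135, 0.0]
ft_force: [-0.6, -1.6, -8.3]
grip_width: 0.687
grip_force: 35.0
```

```bash
python3 plan.py .6513 .1959 .115 .2173
```

```text
t=25.6 pos [0.5694 0.0215 0.1779] q7 1.48 w 0.687 F [-0.6 -1.6 -8.3] MOVE [-0.215  0.606  0.209] [ 0.    -0.003 -0.302] mm 203.0
```

Request:
{"name": "jog_arm", "arguments": {
  "moves": [-0.01, 0.04, 0, 0, 0, -0.03, -1, -0.05, 0.15, 0.01, 0, 0, -0.09, -1, -0.1, 0.28, 0.02, 0, 0, -0.15, -1, -0.14, 0.4, 0.05, 0, 0, -0.21, -1, -0.18, 0.51, 0.1, 0, 0, -0.27, -1, -0.205, 0.58, 0.16, 0, 0, -0.302, -1, -0.215, 0.606, 0.2, 0, 0, -0.302, -1, -0.215, 0.606, 0.209, 0, 0, -0.302, -1]
}}

```text
time: 26.55
position: [0.6524, 0.1909, 0.1152]
tool_rot: [0.33, -3.122, 0.003]
ft_force: [-0.8, 0.0, -7.3]
grip_width: 0.685
grip_force: 35.0
```

Run:
```python
from h import *
from plan import plan
plan(.6513,.1959,.0295,.2173)
grab('wrist','w8.png')
```

```text
t=26.6 pos [0.6524 0.1909 0.1152] q7 1.61 w 0.685 F [-0.8  0.  -7.3] MOVE [-0.001  0.017  0.286] [-0.001 -0.003 -0.006] mm 86.0
```

View pics/w8.png

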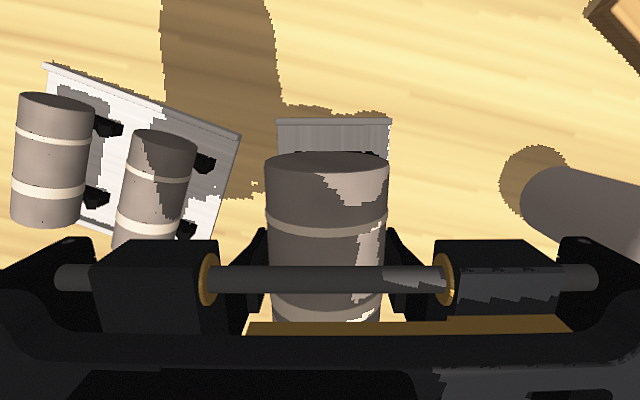

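Both medium cores lie in the double tray, at (55,160) and (155,185). The thick core is over the wide tray, whose near edge runs (277,120) to (392,120). The bottle is clear on the right.

Run:
```python
from h import *
from plan import plan
v=load('wrist')
P=unproj([[277,120],[392,120]],.014,*v[1:]); d=P[1]-P[0]; print(P.round(4),np.linalg.norm(d),np.arctan2(-d[0],d[1]))
a=.2173; c=P.mean(0)[:2]+.068*np.array([np.cos(a),np.sin(a)]); print(c)
m=(c+[.6513,.1959])/2; plan(m[0],m[1],.0292,a)
```

```text
[[0.5948 0.1359 0.014 ]
 [0.5744 0.2308 0.014 ]] 0.09706056467630104 0.21195954449429452
[0.65102216 0.19804059]
t=26.6 pos [0.6527 0.19   0.1158] q7 1.61 w 0.683 F [-0.3  0.3 -8.3] MOVE [-0.001  0.024  0.289] [-0.002 -0.002 -0.007] mm 87.0
```

Request:
{"name": "jog_arm", "arguments": {
  "moves": [0, 0.01, 0.02, 0, 0, 0, -1, 0, 0.02, 0.06, 0, 0, 0, -1, 0, 0.02, 0.1, 0, 0, 0, -1, 0, 0.02, 0.14, 0, 0, 0, -1, 0, 0.02, 0.17, 0, 0, 0, -1, 0, 0.02, 0.19, 0, 0, 0, -1, 0, 0.02, 0.2, 0, 0, 0, -1, 0, 0.02, 0.2, 0, 0, 0, -1]
}}

```text
time: 27.6
position: [0.6519, 0.198, 0.0567]
tool_rot: [-0.332, 3.124, 0.0]
ft_force: [-0.0, -0.4, -7.3]
grip_width: 0.689
grip_force: 35.0
```

```bash
python3 plan.py .6512 .197 .0292 .2173
```

```text
t=27.6 pos [0.6519 0.198  0.0567] q7 1.61 w 0.689 F [-0.  -0.4 -7.3] MOVE [ 0.003 -0.003  0.092] [ 0.     0.    -0.006] mm 28.0
```

Request:
{"name": "jog_arm", "arguments": {
  "moves": [0.003, -0.003, 0.015, 0, 0, 0, -1, 0.003, -0.003, 0.035, 0, 0, 0, -1, 0.003, -0.003, 0.055, 0, 0, 0, -1, 0.003, -0.003, 0.07, 0, 0, 0, -1, 0.003, -0.003, 0.08, 0, 0, 0, -1, 0.003, -0.003, 0.087, 0, 0, 0, -1, 0.003, -0.003, 0.091, 0, 0, 0, -1, 0.003, -0.003, 0.092, 0, 0, 0, -1]
}}

```text
time: 28.6
position: [0.6513, 0.197, 0.0301]
tool_rot: [-0.332, 3.124, 0.001]
ft_force: [-3.3, -0.9, 0.2]
grip_width: 0.684
grip_force: 35.0
```

In contact (the load has transferred to the tray). Releasing and retreating.

Request:
{"name": "jog_arm", "arguments": {
  "moves": [0, 0, 0.003, 0, 0, 0, -1, 0, 0, 0.003, 0, 0, 0, 0.7, 0, 0, 0.003, 0, 0, 0, 0.7, 0, 0, 0.003, 0, 0, 0, 0.7, 0, 0, 0.003, 0, 0, 0, 0.7, 0, 0, -0.06, 0, 0, 0, 0.7, 0, 0, -0.22, 0, 0, 0, 0.7, 0, 0, -0.4, 0, 0, 0, 0.7]
}}

```text
time: 29.6
position: [0.6509, 0.1967, 0.1511]
tool_rot: [0.331, -3.124, 0.0]
ft_force: [0.5, -0.2, 0.1]
grip_width: 0.851
grip_force: 0.0
```

Request:
{"name": "jog_arm", "arguments": {
  "moves": [0, 0, -0.1, 0, 0, 0, 0.7, 0.1, 0, -0.25, 0, 0, 0, 0.7, 0.25, 0, -0.4, 0, 0, 0, 0.7, 0.4, 0, -0.5, 0, 0, 0, 0.7, 0.5, 0, -0.5, 0, 0, 0, 0.7, 0.5, 0, -0.5, 0, 0, 0, 0.7, 0.5, 0, -0.5, 0, 0, 0, 0.7, 0.5, 0, -0.5, 0, 0, 0, 0.7]
}}

```text
time: 30.6
position: [0.5051, 0.1654, 0.2989]
tool_rot: [0.331, -3.124, 0.001]
ft_force: [-0.4, -0.3, -0.3]
grip_width: 0.846
grip_force: 0.0
```

Run:
```python
from h import *
a=grab('top')[0]; b=grab('side')[0]
f=lambda i,r:cv2.resize(i[r[0]:r[1],r[2]:r[3],::-1],(800,300),interpolation=cv2.INTER_CUBIC)
cv2.imwrite('pics/end.png',np.vstack([f(a,(105,200,150,403+20)),f(b,(125,275,230,490))]))
```

```text
(no output)
```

View pics/end.png

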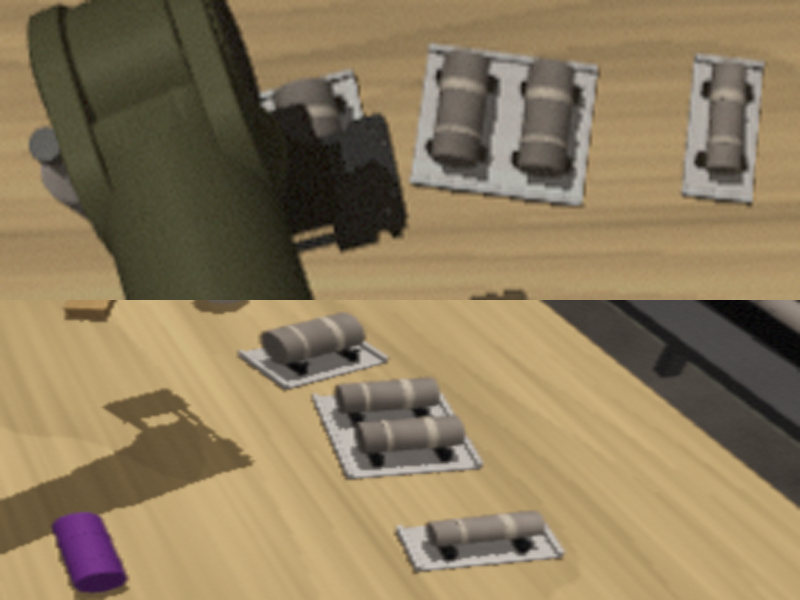

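The end views show all four cores down on their ribs, aligned with their trays and centred lengthways once parallax is allowed for. The purple piece, bottle, block and hammer were left alone. Handing in.

```bash
python3 -c "
from bench import ctrl
print(ctrl.close_job())"
```

```text
the job is handed in; nothing more can be done
None
```

All four cores were set down in their matching cradles and the job was handed in at about 31 s of the 112 s limit; the final pictures show every core seated, and the hand-in returned no verdict.

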